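Set a shuttered slotted mode switch with a flat screwdriver

ROBOT

A 7-joint arm with a two-finger parallel gripper is mounted at the origin on a cart in front of the work surface, level with it; the furniture and walls round the work are solid. World frame = base frame: x ahead of the robot, y to its left, z up, the work surface at z = 0. Lengths are in m, angles in rad, forces in N, time in s.
With the tool pointing down it reaches from about 0.425 to 0.925 m from the base axis. Payload 6.8 kg.
Tool frame: the origin (TCP) lies between the finger pads; the fingertips stand r.tcp_to_tips ahead of it and the grasp point (between the pads) lies 3 mm ahead of it (r.tcp_to_tips is the distance from the TCP to the fingertips, in m); z points along the fingers, y is the line along which they close (so a half turn about z gives the same grasp; the last joint's range is limited). The gripper opens to 85 mm and grips with 20 to 120 N. Pads are 22 mm wide; open, the fingers measure 114 mm over their backs; the gripper's body (76 mm by 85 mm) begins 54 mm behind the grasp point. The pads swing forward as they close: fully open they stand 13 mm farther back than shut.
Start: joints at [1.231, 0.477, 0.022, 1.555, -0.011, 1.109, -0.083], TCP at [0.155, -0.657, 0.253] pointing down, gripper open.
Joint ranges: [-2.96, 2.96], [-0.34, 2.1], [-1.41, 1.46], [0.24, 2.44], [-1.37, 4.51], [0.17, 1.92], [-2.96, 2.96]. Speed limits (rad/s): [2.39, 2.39, 3.14, 3.14, 3.14, 3.14, 3.14].

INTERFACE

Orientations are given as a rotation vector (axis times angle).
In Python, from bench import r gives the robot as it stands. The module is installed in compiled form; this text tells all that it offers.
- The arm moves only by the tool step_arm, never from a script. Its argument "moves" is a list of rows, each an object of numbers: "rx", "ry", "rz": the turn, a rotation vector about the tool's x, y, z in degrees; "dx", "dy", "dz": the shift along the tool's x, y, z in mm; "gripper": the opening, from -1 (shut) to 1 (fully open). In form: [{"rx": .., "ry": .., "rz": .., "dx": .., "dy": .., "dz": .., "gripper": ..}, ...]. A call has 1 to 20 rows; each row shifts and turns the commanded pose from where the row before left it, along the tool's axes as they then stand; what a row does not reach is not made up. A row lasts 1/8 s, in which the tool goes at most 62.5 mm and 10.7 degrees, less where a joint would pass 70% of its speed; a pose out of reach is approached as far as the arm can. A call is refused whole if a number of a shift passes 62.5 or a number of a turn 10.7, either way. A call with a gripper value outside its range is refused whole. The fingers move at their own pace and stop on an object; "grip_force" is the grip in N (left out, the last holds). Time passes only in rows, so rows that do not move let the fingers close. It gives the time, the measured TCP pose, the force, the opening and the grip force at its end, in the units of the state.
- r.get_obs(): the state, without advancing time (a new reading comes with each control period).
- r.grab_frame(name): name is "scene" or "top"; returns the picture (400x640x3 uint8, blue, green, red); there is no depth.
- r.camera_info(name): a dict with "mtx" (3x3 intrinsics, pixels), "D" ([k1, k2, p1, p2, k3] as OpenCV has them; the pictures are not rectified), "rvec" (rotation vector, rad) and "tvec" (3), from world to camera coordinates, as OpenCV has them. Camera axes: x right, y down, z forward; pixel columns grow to the right and rows downward; lengths in m; the calibration is good to about 2 mm. A picture is of the moment at which its call begins. camera_info takes no time and is no camera call.
- r.hand_in(): hands the job in; it is judged then, once.
The state is a dict: "clock": time; "joints": joint angles; "qvel": joint speeds; "tau": joint torques, N m; "tcp_pos": TCP position; "orientation": TCP orientation; "contact_force": force on the tool from outside, world axes, zero at the start; "moment": the same for the moment, N m; "grip_width": finger opening in m; "gripper_force": force on a finger pad.
Only numpy, scipy, OpenCV 4.12 (cv2) and the standard library are available. Lean on these libraries where they do the work, as an engineer would, in place of code of your own. Each camera call takes 0.05 s, during which the arm holds its last target. There are 200 camera calls.

TASK

Slide the steel shutter of the selector box fully open by its thumb tab, then use the flat-blade screwdriver from the tool rack to turn the slotted switch underneath a quarter turn clockwise, to its stop. Put the screwdriver back upright and fully home in its hole in the rack, and slide the shutter fully closed again over the switch. Leave the other two drivers in the rack and the bottle, pot and tube standing beside the work where they are.

Things in the scene. Friction and masses are not known exactly. Their poses are not given: they have to be found in the camera images.
- selector_box: Low grey-lidded aluminium box, 92 (its x) x 124 (its y) mm, lid top 40 mm above the bench, fixed to the bench. Origin: centre of its underside; z up. Two steel rails run along its y, one at each side of the shutter. The slotted switch lies in the lid at x = 0, y = -24 mm of this frame. One raised black pip on the lid marks the switch's starting side (+x of the switch), two pips its final side (-y of the switch).
- shutter (a joint): Travel of the sliding shutter along the box's +y, in m: 0 = closed, hiding the switch; 0.052 = fully open (end stop). Plate 50 (x) x 44 (y) x 3 mm, underside 7.5 mm above the lid; it moves with about 1.5 N plus 2 N per m/s, and stays where it is left. Its centre is at box y = -24 mm + this value.
- shutter_tab (a point): Centre of the top edge of the shutter's thumb tab: an upright steel plate across the middle of the shutter, 34 mm long along the box's x, 4 mm thick along its y, top 68.5 mm above the bench, standing 18 mm above the shutter plate (plate's top is 50.5 mm above the bench). Push it from either side along the box's y.
- rotor (a joint): Angle of the slotted switch in rad, growing clockwise as seen from above. At 0 the slot lies along the box's x axis (towards the single pip); at 1.571 (hard stop, the quarter turn) it lies along the box's y. Another stop at -0.25. Starts within 0.2 of 0. Friction about 0.035 N m, no spring; stays where it is left.
- rotor_slot (a point): On the switch's axis, at the level of its top face, 46 mm above the bench. Switch: metal disc 31 mm across, with a straight slot right across it, 4.2 mm wide (bevelled to 6.8 mm at the top), 5 mm deep. Its x axis lies along the slot.
- rack: Open plywood tool rack, fixed: a plate 56 (x) x 160 (y) x 10 mm, top 85 mm above the bench, carried by an upright at each end of a base plate 5 mm thick. Three 17 mm through holes in a row along its y, 52 mm apart (y = -52, 0, +52 mm). Origin: centre of the underside; z up. Which hole holds which driver varies.
- rack_hole0 (a point): Mouth of the rack's hole at y = -52 mm, on the plate's top.
- rack_hole1 (a point): Mouth of the rack's middle hole, on the plate's top.
- rack_hole2 (a point): Mouth of the rack's hole at y = +52 mm, on the plate's top.
- flat_driver: The flat-blade screwdriver, 50 to 100 g, standing blade down in a rack hole, resting on its flange (black disc 30 mm across, 5 mm thick). Origin: centre of the flange's underside; z up along the handle. The only one with a flat-sided handle: oblong, 24 mm (x) x 16 mm (y), from 5 to 80 mm above the origin, and taller than the others. Its blade is parallel to the handle's broad flat sides.
- flat_driver_grip (a point): Point on the flat driver's axis in its handle, 50 mm above the flange's underside; grasp across the 16 mm (y) there.
- flat_driver_tip (a point): Middle of the flat driver's blade edge, 75 mm below the flange's underside. Blade 12 mm wide (x), 2 mm thick (y) over the last 16 mm; round shaft 7 mm thick above.
- point_driver_mid (a point): Bystander: pointed driver with a round tapered handle 21 mm across, standing in the rack the same way, handle top 62 mm above the plate. This point: on its axis 35 mm above the plate. Loose.
- nut_driver_mid (a point): Bystander: nut driver with a round straight handle 20 mm across and a steel cap, standing in the rack, top 65 mm above the plate. This point: on its axis 35 mm above the plate. Loose.
- solvent_bottle_mid (a point): Bystander: white squeeze bottle, 58 mm across, 169 mm tall, standing on the bench. This point: on its axis 65 mm above the bench. Loose.
- screw_pot_mid (a point): Bystander: round screw-top pot, 46 mm across, 28 mm tall, on the bench; this point: its centre. Loose.
- coin_tube_mid (a point): Bystander: plain upright tube 24 mm across, 39 mm tall, on the bench; this point: its centre. Loose.
Mind the look-alikes: they are no part of the job. Leave any purple look-alike of the flat_driver alone.

How it is judged:
By the outcome, as a careful person would: the job done as asked, in the order asked, and still so for the second after the job is handed in, with the robot touching nothing.
It also fails if it takes over 72 s, if anything falls off the work surface, if the arm or the gripper's body presses on something with over 40 N, if the wrist force passes 120 N, or if a joint passes its speed limit or range.

## Working session

There is one attempt and no reset: what is moved stays moved. The work goes in short steps, Python scripts to look and compute and a tool call to move; the robot and the scene stay as the last step left them, time stands still between calls to the robot, and variables do not carry over. Pictures are saved under pics/ and viewed, at most 10 in all, crops included, and the job is handed in when it is done.

Besides the shell and the picture viewer there is one more tool, called after "Call:" as name([rows], argument=value, ...), one row to a line, values as JSON. step_arm: Moves the arm, as the interface text tells. Its arguments: {"type":"object","properties":{"moves":{"type":"array","items":{"type":"object","properties":{"rx":{"type":"number"},"ry":{"type":"number"},"rz":{"type":"number"},"dx":{"type":"number"},"dy":{"type":"number"},"dz":{"type":"number"},"gripper":{"type":"number"}}}},"grip_force":{"type":"number"}},"required":["moves"]}

```bash
mkdir -p pics; cat > h.py <<'E'
import numpy as np, cv2
from bench import r
from scipy.spatial.transform import Rotation as R
def cam(n):
    c=r.camera_info(n); return [np.array(c[k],float) for k in("mtx","D","rvec","tvec")]
def onz(n,uv,z):
    K,D,rv,t=cam(n); M=cv2.Rodrigues(rv)[0]; t=t.ravel()
    p=cv2.undistortPoints(np.array(uv,float).reshape(-1,1,2),K,D).reshape(-1,2)
    d=np.c_[p,np.ones(len(p))]@M; o=-M.T@t
    return o+d*((z-o[2])/d[:,2])[:,None]
def proj(n,P):
    K,D,rv,t=cam(n); return cv2.projectPoints(np.array(P,float).reshape(-1,1,3),rv,t,K,D)[0].reshape(-1,2)
def tri(uva,uvb,a="scene",b="top"):
    L=[]
    for n,uv in((a,uva),(b,uvb)):
        p0=onz(n,[uv],0)[0];p1=onz(n,[uv],.3)[0];L.append((p0,(p1-p0)/np.linalg.norm(p1-p0)))
    A=sum(np.eye(3)-np.outer(d,d) for p,d in L);B=sum((np.eye(3)-np.outer(d,d))@p for p,d in L)
    return np.linalg.solve(A,B)
def snap(n,f,crop=None,s=1):
    i=r.grab_frame(n); cv2.imwrite("pics/raw_"+f,i)
    if crop: x0,y0,x1,y1=crop; i=i[y0:y1,x0:x1]
    cv2.imwrite("pics/"+f,cv2.resize(i,None,fx=s,fy=s,interpolation=cv2.INTER_CUBIC)); return i
E
python3 - <<'E'
from h import *
a=snap("scene","s0.png"); b=snap("top","t0.png")
for n in("scene","top"):
    K,D,rv,t=cam(n); M=cv2.Rodrigues(rv)[0]; print(n,-M.T@t.ravel(),M[2],K[0,0])
o=r.get_obs();print(o,r.tcp_to_tips)
E
```

```text
scene [-0.21965773 -0.68320939  0.55208294] [ 0.71580808  0.51080601 -0.47612605] 479.62638794613497
top [ 0.35476336 -0.17520796  1.03840768] [ 0.10708761 -0.02808764 -0.99385277] 420.24616480606704
{'clock': 0.1, 'joints': array([ 1.23086346,  0.47770138,  0.0223248 ,  1.55634266, -0.01148314,
        1.10928427, -0.0830899 ]), 'qvel': array([-7.08083407e-05, -4.38271262e-04,  1.31557605e-03, -5.84374495e-04,
        3.71642980e-04,  1.20439202e-03,  2.26925145e-04]), 'tau': array([ 4.51888744e-03, -5.97755599e+01,  1.61381822e+00, -2.81952721e+01,
        1.28423504e-02,  5.04289434e-03,  1.86835098e-05]), 'tcp_pos': array([ 0.15497563, -0.65646629,  0.25243752]), 'orientation': array([-3.11893293e+00, -3.63248335e-01,  4.82748093e-04]), 'contact_force': array([-0.08612215,  0.23885155, -0.23595441]), 'moment': array([-0.01173896, -0.02669598, -0.00603543]), 'gripper_force': 0.0, 'grip_width': 0.0852400165941611} 0.022
```

View pics/s0.png

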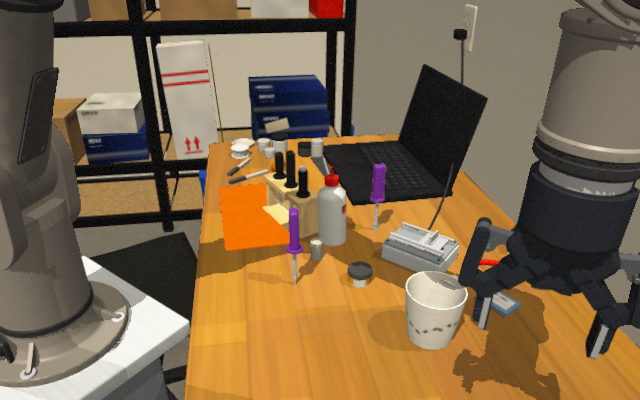

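View pics/t0.png

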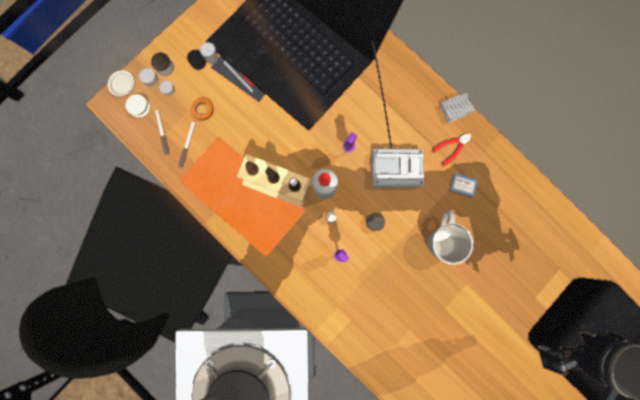

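```bash
python3 - <<'E'
import cv2,numpy as np
s=cv2.imread("pics/raw_s0.png");t=cv2.imread("pics/raw_t0.png")
f=lambda i,x0,y0,x1,y1,k:cv2.resize(i[y0:y1,x0:x1],None,fx=k,fy=k,interpolation=cv2.INTER_CUBIC)
A=f(t,355,130,445,200,8)[:, :720];B=f(t,225,140,345,210,6)
cv2.imwrite("pics/c1.png",A);cv2.imwrite("pics/c2.png",B)
cv2.imwrite("pics/c3.png",f(s,240,120,480,290,3.3))
E
```

```text
(no output)
```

View pics/c1.png

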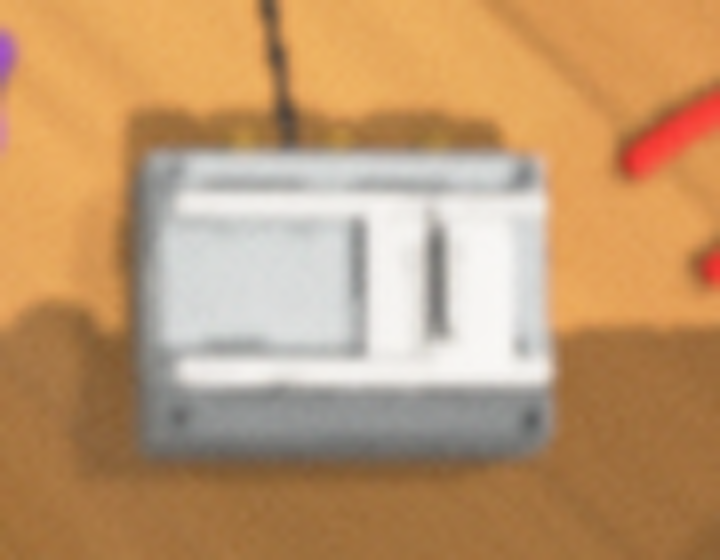

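View pics/c2.png

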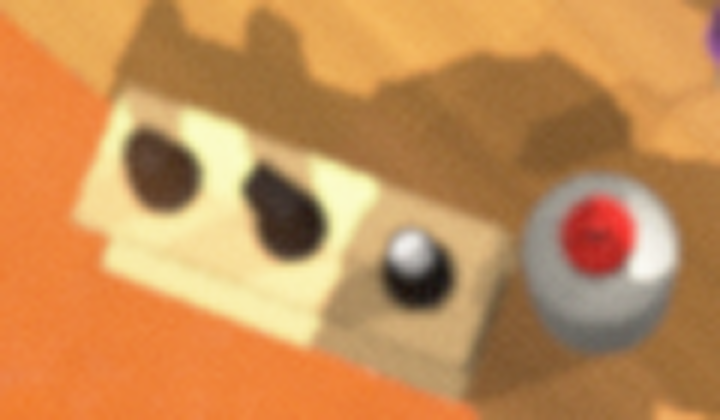

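View pics/c3.png

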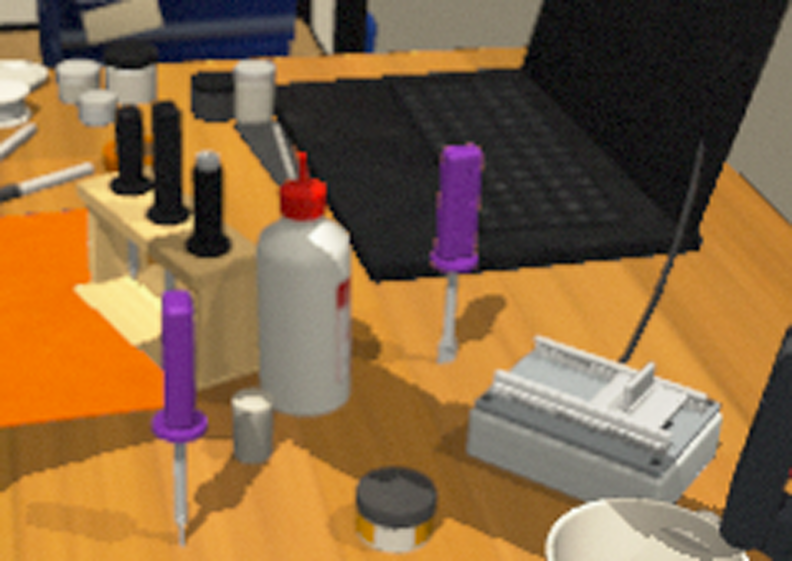

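```bash
python3 - <<'E'
from h import *
np.set_printoptions(precision=4,suppress=True)
c1=lambda p:(np.array(p)+.5)/8-.5+[355,130]
c2=lambda p:(np.array(p)+.5)/6-.5+[225,140]
c3=lambda p:(np.array(p)+.5)/3.3-.5+[240,120]
print("screws",onz("top",c1([(180,418),(530,418),(180,170),(525,175)]),.041))
print("tab",onz("top",c1([(437,225),(437,340)]),.0685))
print("tab tri ends", onz("scene",c3([(652,365),(625,392)]),.0685))
print("rails ends",onz("top",c1([(177,203),(547,203),(177,372),(550,372)]),.053))
print("lid",onz("top",c1([(148,152),(540,152),(550,450),(145,450)]),.04))
print("rackplate",onz("top",c2([(122,88),(510,232),(468,370),(75,218)]),.085))
print("flange scene", onz("scene",c3([(168,213),(130,185),(208,243)]),.088))
print("top scene", onz("scene",c3([(167,104)]),.165), "top top",onz("top",c2([(262,185)]),.165))
print("bottle",onz("top",c2([(598,237)]),.155), "pot",onz("top",[(375,221)],.028),"tube",onz("top",[(332,216)],.039))
print("purple",onz("top",[(350,138)],.15), "mug", onz("top",[(452,243)],.09))
# cable
print("rod tri",tri(c3((700,145)),(375,45)), tri(c3((625,360)),(390,147)))
E
```

```text
screws [[ 0.502  -0.3345  0.041 ]
 [ 0.5011 -0.4414  0.041 ]
 [ 0.5782 -0.3367  0.041 ]
 [ 0.5762 -0.443   0.041 ]]
tab [[ 0.555  -0.4085  0.0685]
 [ 0.5205 -0.4072  0.0685]]
tab tri ends [[ 0.553  -0.4163  0.0685]
 [ 0.5165 -0.4157  0.0685]]
rails ends [[ 0.5654 -0.3336  0.053 ]
 [ 0.5649 -0.4462  0.053 ]
 [ 0.5141 -0.332   0.053 ]
 [ 0.5132 -0.4449  0.053 ]]
lid [[ 0.584  -0.3272  0.04  ]
 [ 0.5836 -0.4483  0.04  ]
 [ 0.4913 -0.4475  0.04  ]
 [ 0.4925 -0.3237  0.04  ]]
rackplate [[ 0.5628 -0.0235  0.085 ]
 [ 0.5052 -0.1721  0.085 ]
 [ 0.4524 -0.1557  0.085 ]
 [ 0.5124 -0.006   0.085 ]]
flange scene [[ 0.509  -0.0917  0.088 ]
 [ 0.5271 -0.044   0.088 ]
 [ 0.4906 -0.1389  0.088 ]]
top scene [[ 0.5102 -0.0916  0.165 ]] top top [[ 0.5101 -0.0857  0.165 ]]
bottle [[ 0.4921 -0.2035  0.155 ]] pot [[ 0.4083 -0.3289  0.028 ]] tube [[ 0.4209 -0.2245  0.039 ]]
purple [[ 0.5825 -0.2609  0.15  ]] mug [[ 0.3521 -0.4956  0.09  ]]
rod tri [ 0.8281 -0.3324  0.0889] [ 0.593  -0.3769  0.036 ]
```

```bash
python3 - <<'E'
import cv2,numpy as np
s=cv2.imread("pics/raw_s0.png");t=cv2.imread("pics/raw_t0.png")
f=lambda i,x0,y0,x1,y1,k:np.clip(1.8*cv2.resize(i[y0:y1,x0:x1],None,fx=k,fy=k,interpolation=cv2.INTER_CUBIC).astype(float),0,255)
A=f(t,255,155,290,190,11);B=f(s,265,145,305,190,11)
H=max(A.shape[0],B.shape[0]);o=np.zeros((H,A.shape[1]+B.shape[1]+5,3));o[:A.shape[0],:A.shape[1]]=A;o[:B.shape[0],A.shape[1]+5:]=B
cv2.imwrite("pics/c4.png",o)
E
```

```text
[ WARN:0@0.039] global loadsave.cpp:1063 imwrite_ Unsupported depth image for selected encoder is fallbacked to CV_8U.
```

View pics/c4.png

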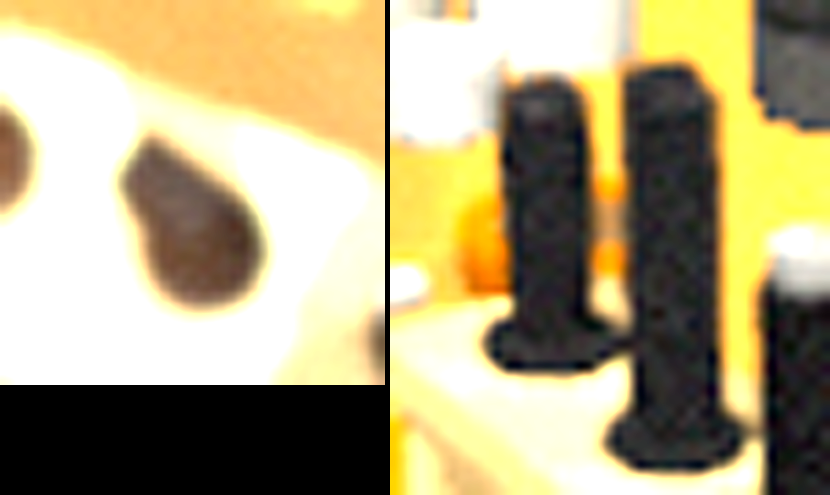

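The flat driver stands in the middle hole. In the crop its handle top is at top-view px (269,170), with the broad side about 60° from world x. The box is centred near (0.539, -0.388) with yaw about -1°, and the tab is at y≈-0.412.

```bash
cat >> h.py <<'E'
def plan(p,yaw,quiet=False):
    """deltas in present tool frame to reach p with tool z down, tool x at yaw (deg)"""
    o=r.get_obs(); M=R.from_rotvec(o["orientation"]); y=np.radians(yaw)
    x=np.array([np.cos(y),np.sin(y),0]);z=np.array([0,0,-1.]);T=R.from_matrix(np.c_[x,np.cross(z,x),z])
    d=M.inv().apply(np.array(p)-o["tcp_pos"])*1000
    print("t",round(o["clock"],2),"tcp",o["tcp_pos"].round(4),"yaw",np.degrees(np.arctan2(*M.as_matrix()[[1,0],0])).round(2),"q",o["joints"].round(2),"w",round(o["grip_width"],4),"F",o["contact_force"].round(1))
    print("d(mm, tool axes now)",d.round(1),"rot(deg)",np.degrees((M.inv()*T).as_rotvec()).round(2))
E
python3 -c "
from h import *
for y in (0,180): plan((.538,-.412,.15),y-1)
"
```

```text
t 0.1 tcp [ 0.155  -0.6565  0.2524] yaw 13.29 q [ 1.23  0.48  0.02  1.56 -0.01  1.11 -0.08] w 0.0852 F [-0.1  0.2 -0.2]
d(mm, tool axes now) [ 429.  -149.7  102.6] rot(deg) [-0.09  0.02 14.29]
t 0.1 tcp [ 0.155  -0.6565  0.2524] yaw 13.29 q [ 1.23  0.48  0.02  1.56 -0.01  1.11 -0.08] w 0.0852 F [-0.1  0.2 -0.2]
d(mm, tool axes now) [ 429.  -149.7  102.6] rot(deg) [-3.0000e-02 -1.3000e-01 -1.6571e+02]
```

Call:
step_arm([
  {"rz": 7.15},
  {"rz": 7.15},
  {"dx": 20, "dy": -13, "gripper": -0.05},
  {"dx": 40, "dy": -26},
  {"dx": 45, "dy": -30},
  {"dx": 45, "dy": -30},
  {"dx": 45, "dy": -30},
  {"dx": 45, "dy": -30},
  {"dx": 45, "dy": -30, "dz": 10},
  {"dx": 45, "dy": -30, "dz": 30},
  {"dx": 35, "dy": -22, "dz": 30},
  {"dx": 14, "dy": -10, "dz": 32},
  {},
], grip_force=25)

```text
invalid input at $.moves[0]: expected keys rx, ry, rz, dx, dy, dz, gripper
```

```bash
python3 -c "
from h import *
plan((.538,-.412,.078),-1)
"
```

```text
t 0.1 tcp [ 0.155  -0.6565  0.2524] yaw 13.29 q [ 1.23  0.48  0.02  1.56 -0.01  1.11 -0.08] w 0.0852 F [-0.1  0.2 -0.2]
d(mm, tool axes now) [ 429.  -149.6  174.6] rot(deg) [-0.09  0.02 14.29]
```

Call:
step_arm([
  {"rx": 0, "ry": 0, "rz": 7.15, "dx": 0, "dy": 0, "dz": 0, "gripper": -0.05},
  {"rx": 0, "ry": 0, "rz": 7.15, "dx": 0, "dy": 0, "dz": 0, "gripper": -0.05},
  {"rx": 0, "ry": 0, "rz": 0, "dx": 20, "dy": -13, "dz": 0, "gripper": -0.05},
  {"rx": 0, "ry": 0, "rz": 0, "dx": 40, "dy": -26, "dz": 0, "gripper": -0.05},
  {"rx": 0, "ry": 0, "rz": 0, "dx": 45, "dy": -30, "dz": 0, "gripper": -0.05},
  {"rx": 0, "ry": 0, "rz": 0, "dx": 45, "dy": -30, "dz": 0, "gripper": -0.05},
  {"rx": 0, "ry": 0, "rz": 0, "dx": 45, "dy": -30, "dz": 0, "gripper": -0.05},
  {"rx": 0, "ry": 0, "rz": 0, "dx": 45, "dy": -30, "dz": 0, "gripper": -0.05},
  {"rx": 0, "ry": 0, "rz": 0, "dx": 45, "dy": -30, "dz": 10, "gripper": -0.05},
  {"rx": 0, "ry": 0, "rz": 0, "dx": 45, "dy": -30, "dz": 30, "gripper": -0.05},
  {"rx": 0, "ry": 0, "rz": 0, "dx": 35, "dy": -22, "dz": 30, "gripper": -0.05},
  {"rx": 0, "ry": 0, "rz": 0, "dx": 14, "dy": -10, "dz": 32, "gripper": -0.05},
  {"rx": 0, "ry": 0, "rz": 0, "dx": 0, "dy": 0, "dz": 0, "gripper": -0.05},
], grip_force=25)

```text
clock: 1.72
tcp_pos: [0.5393, -0.408, 0.1483]
orientation: [-3.137, 0.016, 0.006]
contact_force: [-0.3, 0.3, 0.5]
grip_width: 0.0405
gripper_force: 0.0
```

```bash
python3 -c "
from h import *
plan((.538,-.412,.078),-1)
"
```

```text
t 1.73 tcp [ 0.5393 -0.408   0.1483] yaw -0.6 q [ 0.59  0.58 -0.04  1.63  0.03  0.93 -1.05] w 0.0405 F [-0.3  0.3  0.5]
d(mm, tool axes now) [-0.9  4.4 70.3] rot(deg) [-0.28  0.23  0.4 ]
```

Call:
step_arm([
  {"rx": 0, "ry": 0, "rz": 0, "dx": -0.5, "dy": 4, "dz": 20, "gripper": -0.05},
  {"rx": 0, "ry": 0, "rz": 0, "dx": 0, "dy": 0, "dz": 25, "gripper": -0.05},
  {"rx": 0, "ry": 0, "rz": 0, "dx": 0, "dy": 0, "dz": 15, "gripper": -0.05},
  {"rx": 0, "ry": 0, "rz": 0, "dx": 0, "dy": 0, "dz": 9, "gripper": -0.05},
  {"rx": 0, "ry": 0, "rz": 0, "dx": 0, "dy": 0, "dz": 0, "gripper": -0.5},
  {"rx": 0, "ry": 0, "rz": 0, "dx": 0, "dy": 0, "dz": 0, "gripper": -1},
  {"rx": 0, "ry": 0, "rz": 0, "dx": 0, "dy": 0, "dz": 0, "gripper": -1},
  {"rx": 0, "ry": 0, "rz": 0, "dx": 0, "dy": 0, "dz": 0, "gripper": -1},
], grip_force=25)

```text
clock: 2.72
tcp_pos: [0.5383, -0.4126, 0.0828]
orientation: [-3.136, 0.024, 0.002]
contact_force: [-1.5, 9.3, 4.6]
grip_width: 0.0032
gripper_force: 28.1
```

Call:
step_arm([
  {"rx": 0, "ry": 0, "rz": 0, "dx": 0, "dy": -5, "dz": 0, "gripper": -1},
  {"rx": 0, "ry": 0, "rz": 0, "dx": 0, "dy": -8, "dz": 0, "gripper": -1},
  {"rx": 0, "ry": 0, "rz": 0, "dx": 0, "dy": -10, "dz": 0, "gripper": -1},
  {"rx": 0, "ry": 0, "rz": 0, "dx": 0, "dy": -10, "dz": 0, "gripper": -1},
  {"rx": 0, "ry": 0, "rz": 0, "dx": 0, "dy": -9, "dz": 0, "gripper": -1},
  {"rx": 0, "ry": 0, "rz": 0, "dx": 0, "dy": -6, "dz": 0, "gripper": -1},
  {"rx": 0, "ry": 0, "rz": 0, "dx": 0, "dy": -5, "dz": 0, "gripper": -1},
  {"rx": 0, "ry": 0, "rz": 0, "dx": 0, "dy": -3, "dz": 0, "gripper": -1},
  {"rx": 0, "ry": 0, "rz": 0, "dx": 0, "dy": 0, "dz": 0, "gripper": -1},
], grip_force=30)

```text
clock: 3.85
tcp_pos: [0.539, -0.3604, 0.0827]
orientation: [-3.141, 0.028, -0.0]
contact_force: [-1.9, 0.2, 5.8]
grip_width: 0.0032
gripper_force: 30.5
```

Call:
step_arm([
  {"rx": 0, "ry": 0, "rz": 0, "dx": 0, "dy": -4, "dz": 0, "gripper": -1},
  {"rx": 0, "ry": 0, "rz": 0, "dx": 0, "dy": 0, "dz": 0, "gripper": -1},
], grip_force=30)

```text
clock: 4.1
tcp_pos: [0.539, -0.36, 0.0828]
orientation: [3.137, -0.031, 0.003]
contact_force: [-0.1, -8.4, 0.6]
grip_width: 0.0032
gripper_force: 29.9
```

Call:
step_arm([
  {"rx": 0, "ry": 0, "rz": 0, "dx": 0, "dy": 4, "dz": 0, "gripper": 0.1},
  {"rx": 0, "ry": 0, "rz": 0, "dx": 0, "dy": 0, "dz": 0, "gripper": 0.1},
  {"rx": 0, "ry": 0, "rz": 0, "dx": 0, "dy": 0, "dz": -30, "gripper": 0.1},
  {"rx": 0, "ry": 0, "rz": 0, "dx": 0, "dy": 0, "dz": -50, "gripper": 0.1},
  {"rx": 0, "ry": 0, "rz": 0, "dx": 0, "dy": 0, "dz": -50, "gripper": 0.1},
  {"rx": 0, "ry": 0, "rz": 0, "dx": 0, "dy": 0, "dz": -45, "gripper": 0.1},
  {"rx": 0, "ry": 0, "rz": 0, "dx": -4, "dy": -30, "dz": 0, "gripper": 0.1},
  {"rx": 0, "ry": 0, "rz": 0, "dx": -5, "dy": -45, "dz": 0, "gripper": 0.1},
  {"rx": 0, "ry": 0, "rz": 0, "dx": -5, "dy": -50, "dz": 0, "gripper": 0.1},
  {"rx": 0, "ry": 0, "rz": 0, "dx": -5, "dy": -50, "dz": 0, "gripper": 0.1},
  {"rx": 0, "ry": 0, "rz": 0, "dx": -5, "dy": -50, "dz": 0, "gripper": 0.1},
  {"rx": 0, "ry": 0, "rz": 0, "dx": -5, "dy": -35, "dz": 0, "gripper": 0.1},
  {"rx": 0, "ry": 0, "rz": -10, "dx": 0, "dy": -10, "dz": 0, "gripper": 0.1},
  {"rx": 0, "ry": 0, "rz": -10, "dx": 0, "dy": 0, "dz": 0, "gripper": 0.1},
  {"rx": 0, "ry": 0, "rz": -10, "dx": 0, "dy": 0, "dz": 0, "gripper": 0.1},
  {"rx": 0, "ry": 0, "rz": -10, "dx": 0, "dy": 0, "dz": 0, "gripper": 0.1},
  {"rx": 0, "ry": 0, "rz": -10, "dx": 0, "dy": 0, "dz": 0, "gripper": 0.1},
  {"rx": 0, "ry": 0, "rz": -10, "dx": 0, "dy": 0, "dz": 0, "gripper": 0.1},
  {"rx": 0, "ry": 0, "rz": 0, "dx": 0, "dy": 0, "dz": 0, "gripper": 0.1},
], grip_force=30)

```text
clock: 6.48
tcp_pos: [0.5144, -0.0896, 0.257]
orientation: [-2.734, -1.545, 0.0]
contact_force: [-0.6, -0.1, 1.3]
grip_width: 0.0471
gripper_force: 0.0
```

```bash
python3 - <<'E'
from h import *
plan((.509,-.090,.132),60)
b=snap("top","t1.png");a=snap("scene","s1.png")
f=lambda i,x0,y0,x1,y1,k:cv2.resize(i[y0:y1,x0:x1],None,fx=k,fy=k,interpolation=cv2.INTER_CUBIC)
A=f(b,370,145,430,190,8);B=f(a,375,210,465,275,8)[:, :]
h=max(len(A),len(B));z=lambda i:np.vstack([i,np.zeros((h-len(i),i.shape[1],3),np.uint8)])
cv2.imwrite("pics/c5.png",np.hstack([z(f(b,370,145,430,190,6)),z(f(a,380,215,450,265,6))])[:420])
E
```

```text
t 6.47 tcp [ 0.5144 -0.0896  0.257 ] yaw 58.94 q [ 0.32  0.24 -0.31  1.9   0.09  1.02 -0.57] w 0.0471 F [-0.6 -0.1  1.3]
d(mm, tool axes now) [ -3.2  -4.3 125. ] rot(deg) [-0.06 -0.01 -1.06]
```

View pics/c5.png

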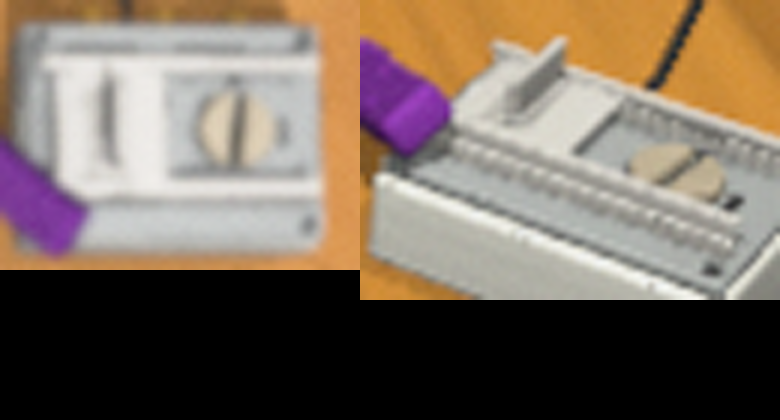

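View pics/raw_s1.png

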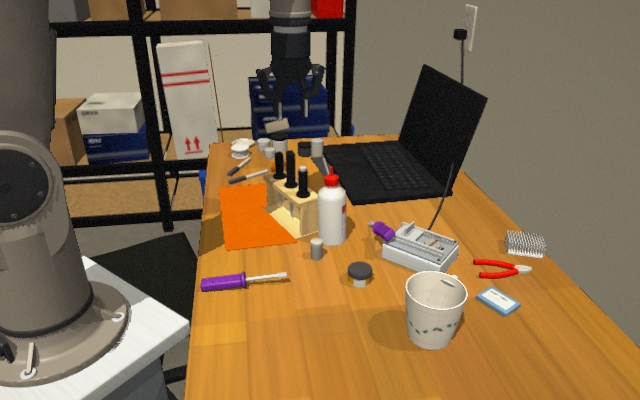

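```bash
python3 - <<'E'
from h import *
np.set_printoptions(precision=4,suppress=True)
t=cv2.imread("pics/raw_t1.png");s=cv2.imread("pics/raw_s1.png")
c=lambda p,o:(np.array(p)+.5)/6-.5+o
print(onz("top",c([(237,130),(238,92),(236,166)],[370,145]),.046))
print(onz("scene",c([(317,172),(345,152),(290,194)],[380,215]),.046))
# tan disc masks
for n,i,b in(("top",t,(400,155,418,178)),("scene",s,(420,235,446,252))):
    x0,y0,x1,y1=b; q=i[y0:y1,x0:x1].astype(int); m=(q[...,2]-q[...,0]>22)
    ys,xs=np.nonzero(m); P=onz(n,[(xs.mean()+x0,ys.mean()+y0),((xs.min()+xs.max())/2+x0,(ys.min()+ys.max())/2+y0)],.046); print(n,len(xs),P,xs.min(),xs.max(),ys.min(),ys.max())
    g=i[y0:y1,x0:x1].sum(2)/3.; d=m.astype(np.uint8); h=cv2.convexHull(np.c_[xs,ys].astype(np.int32)); f=np.zeros_like(d); cv2.fillPoly(f,[h],1); f=cv2.erode(f,np.ones((3,3),np.uint8))
    W=np.where(f>0,np.clip(np.median(g[f>0])-8-g,0,None),0); yy,xx=np.nonzero(W); w=W[yy,xx]; Q=onz(n,np.c_[xx+x0,yy+y0],.046)[:,:2]; mu=np.average(Q,0,w); C=np.cov((Q-mu).T,aweights=w); v=np.linalg.eigh(C)[1][:,1]; print("slot",mu,np.degrees(np.arctan2(v[1],v[0])))
E
```

```text
[[ 0.5386 -0.4128  0.046 ]
 [ 0.5542 -0.4139  0.046 ]
 [ 0.5239 -0.4119  0.046 ]]
[[ 0.5388 -0.4157  0.046 ]
 [ 0.5552 -0.4181  0.046 ]
 [ 0.5218 -0.414   0.046 ]]
top 94 [[ 0.5389 -0.4128  0.046 ]
 [ 0.5392 -0.4127  0.046 ]] 3 15 6 16
slot [ 0.5386 -0.4131] 171.27790114156755
scene 108 [[ 0.5429 -0.4163  0.046 ]
 [ 0.5475 -0.4172  0.046 ]] 5 25 0 13
slot [ 0.5525 -0.4172] 174.2704704651367
```

Call:
step_arm([
  {"rx": 0, "ry": 0, "rz": 0, "dx": -3, "dy": -4.5, "dz": 20, "gripper": 0.1},
  {"rx": 0, "ry": 0, "rz": 0, "dx": 0, "dy": 0, "dz": 40, "gripper": 0.1},
  {"rx": 0, "ry": 0, "rz": 0, "dx": 0, "dy": 0, "dz": 40, "gripper": 0.1},
  {"rx": 0, "ry": 0, "rz": 0, "dx": 0, "dy": 0, "dz": 21, "gripper": 0.1},
  {"rx": 0, "ry": 0, "rz": 0, "dx": 0, "dy": 0, "dz": 4, "gripper": 0.1},
  {"rx": 0, "ry": 0, "rz": 0, "dx": 0, "dy": 0, "dz": 0, "gripper": -0.3},
  {"rx": 0, "ry": 0, "rz": 0, "dx": 0, "dy": 0, "dz": 0, "gripper": -1},
  {"rx": 0, "ry": 0, "rz": 0, "dx": 0, "dy": 0, "dz": 0, "gripper": -1},
  {"rx": 0, "ry": 0, "rz": 0, "dx": 0, "dy": 0, "dz": 0, "gripper": -1},
], grip_force=30)

```text
clock: 7.7
tcp_pos: [0.5101, -0.0906, 0.1334]
orientation: [2.734, 1.546, 0.003]
contact_force: [-2.0, -0.6, 6.0]
grip_width: 0.0159
gripper_force: 34.4
```

Call:
step_arm([
  {"rx": 0, "ry": 0, "rz": 0, "dx": 0, "dy": 0, "dz": 0, "gripper": -1},
  {"rx": 0, "ry": 0, "rz": 0, "dx": 0, "dy": 0, "dz": -10, "gripper": -1},
  {"rx": 0, "ry": 0, "rz": 0, "dx": 0, "dy": 0, "dz": -20, "gripper": -1},
  {"rx": 0, "ry": 0, "rz": 0, "dx": 0, "dy": 0, "dz": -25, "gripper": -1},
  {"rx": 0, "ry": 0, "rz": 0, "dx": 0, "dy": 0, "dz": -30, "gripper": -1},
  {"rx": 0, "ry": 0, "rz": 0, "dx": 0, "dy": 0, "dz": -35, "gripper": -1},
  {"rx": 0, "ry": 0, "rz": 0, "dx": 0, "dy": 0, "dz": -35, "gripper": -1},
  {"rx": 0, "ry": 0, "rz": 0, "dx": 0, "dy": 0, "dz": -25, "gripper": -1},
  {"rx": 0, "ry": 0, "rz": 0, "dx": 0, "dy": 0, "dz": -5, "gripper": -1},
  {"rx": 0, "ry": 0, "rz": 0, "dx": 0, "dy": 0, "dz": 0, "gripper": -1},
], grip_force=50)

```text
clock: 8.95
tcp_pos: [0.5089, -0.0905, 0.3168]
orientation: [-2.734, -1.546, 0.001]
contact_force: [0.7, -0.2, -1.5]
grip_width: 0.0154
gripper_force: 49.0
```

```bash
python3 -c "
from h import *
plan((.539,-.4125,.32),-6)
"
```

```text
t 8.95 tcp [ 0.5089 -0.0905  0.3168] yaw 58.98 q [ 0.33  0.18 -0.32  1.83  0.06  1.14 -0.54] w 0.0154 F [ 0.7 -0.2 -1.5]
d(mm, tool axes now) [-260.4  191.7   -3.2] rot(deg) [-1.000e-02  3.000e-02  6.498e+01]
```

Call:
step_arm([
  {"rx": 0, "ry": 0, "rz": 9.3, "dx": 0, "dy": 0, "dz": 0, "gripper": -1},
  {"rx": 0, "ry": 0, "rz": 9.3, "dx": 0, "dy": 0, "dz": 0, "gripper": -1},
  {"rx": 0, "ry": 0, "rz": 9.3, "dx": 0, "dy": 0, "dz": 0, "gripper": -1},
  {"rx": 0, "ry": 0, "rz": 9.3, "dx": 0, "dy": 0, "dz": 0, "gripper": -1},
  {"rx": 0, "ry": 0, "rz": 9.3, "dx": 0, "dy": 0, "dz": 0, "gripper": -1},
  {"rx": 0, "ry": 0, "rz": 9.3, "dx": 0, "dy": 0, "dz": 0, "gripper": -1},
  {"rx": 0, "ry": 0, "rz": 9.2, "dx": 0, "dy": 0, "dz": 0, "gripper": -1},
  {"rx": 0, "ry": 0, "rz": 0, "dx": 4, "dy": 22, "dz": 0, "gripper": -1},
  {"rx": 0, "ry": 0, "rz": 0, "dx": 8, "dy": 40, "dz": 0, "gripper": -1},
  {"rx": 0, "ry": 0, "rz": 0, "dx": 10, "dy": 50, "dz": 0, "gripper": -1},
  {"rx": 0, "ry": 0, "rz": 0, "dx": 10, "dy": 50, "dz": 0, "gripper": -1},
  {"rx": 0, "ry": 0, "rz": 0, "dx": 10, "dy": 50, "dz": 0, "gripper": -1},
  {"rx": 0, "ry": 0, "rz": 0, "dx": 10, "dy": 50, "dz": 20, "gripper": -1},
  {"rx": 0, "ry": 0, "rz": 0, "dx": 8, "dy": 38, "dz": 40, "gripper": -1},
  {"rx": 0, "ry": 0, "rz": 0, "dx": 3.5, "dy": 17, "dz": 40, "gripper": -1},
  {"rx": 0, "ry": 0, "rz": 0, "dx": 0, "dy": 0, "dz": 20, "gripper": -1},
  {"rx": 0, "ry": 0, "rz": 0, "dx": 0, "dy": 0, "dz": 0, "gripper": -1},
], grip_force=50)

```text
clock: 11.08
tcp_pos: [0.5385, -0.4103, 0.195]
orientation: [-3.134, 0.163, 0.006]
contact_force: [1.0, 0.9, -0.1]
grip_width: 0.0152
gripper_force: 49.0
```

```bash
python3 - <<'E'
from h import *
plan((.539,-.4125,.18),-6)
a=snap("scene","s2.png",(395,180,475,270),6)
p=r.get_obs()["tcp_pos"]; print(proj("scene",[p-[0,0,.1234],[.539,-.4125,.046]]))
E
```

```text
t 11.07 tcp [ 0.5385 -0.4103  0.195 ] yaw -5.94 q [ 0.58  0.54 -0.03  1.6   0.02  1.01 -1.13] w 0.0152 F [ 1.   0.9 -0.1]
d(mm, tool axes now) [ 0.7  2.2 15. ] rot(deg) [-0.17  0.22  0.06]
[[432.0584958  229.98159439]
 [430.9393067  242.65621998]]
```

View pics/s2.png

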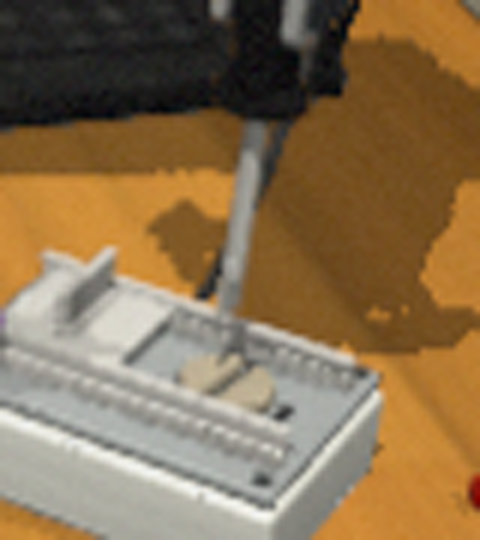

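```bash
python3 - <<'E'
from h import *
np.set_printoptions(precision=2,suppress=True)
b=r.grab_frame("top"); cv2.imwrite("pics/raw_t2.png",b)
p=r.get_obs()["tcp_pos"]
P=[p-[0,0,h] for h in(.0484,.07,.09,.1234)]
print("pred scene crop",(proj("scene",P)-[395,180])*6+2.5)
print("pred top",proj("top",P), "switch top",proj("top",[[.539,-.4125,.046]]))
a=cv2.imread("pics/raw_s2.png")
# shaft gray pixels per row
q=a.astype(int)
for y in range(198,242,2):
    row=q[y,425:446]; print(y,' '.join("%d/%d"%(v.mean(),v[2]-v[0]) for v in row))
E
```

```text
pred scene crop [[258.29  88.61]
 [249.24 150.78]
 [241.02 207.08]
 [227.64 298.47]]
pred top [[419.31 156.7 ]
 [416.86 158.7 ]
 [414.68 160.48]
 [411.24 163.28]] switch top [[408.94 166.09]]
198 28/4 47/5 50/10 59/43 57/64 54/68 56/62 47/45 32/9 21/-4 20/3 26/-2 24/2 20/-1 20/-2 26/2 24/-1 20/2 24/1 19/-1 26/12
200 87/89 84/93 82/95 81/84 76/83 72/80 69/82 72/81 71/83 69/75 66/47 72/12 80/7 73/4 52/12 52/43 45/17 43/6 43/6 63/60 76/82
202 85/95 83/94 83/95 88/89 81/87 78/85 77/76 68/83 70/79 72/83 79/42 94/11 104/6 104/7 86/40 57/25 57/2 55/4 75/69 76/86 75/87
204 84/92 83/94 85/91 86/90 83/94 85/89 81/85 72/85 72/83 70/72 85/19 98/6 107/5 100/13 76/31 61/13 52/2 71/67 79/88 75/87 75/89
206 84/93 81/96 83/92 84/92 84/93 82/95 83/88 83/89 73/84 74/58 128/16 152/12 138/9 91/12 58/6 51/6 63/44 73/75 76/84 76/89 79/82
208 118/132 97/110 108/121 120/131 120/135 116/133 100/103 86/92 82/89 111/42 141/15 153/11 151/11 91/8 47/5 48/6 66/62 68/81 73/78 76/87 77/85
210 134/151 136/148 132/147 137/148 134/152 135/148 138/148 134/149 132/134 134/42 145/8 155/9 137/15 79/14 48/8 70/59 74/78 70/8
[... 1377 characters left out ...]
 89/90 88/95 89/93 86/95
232 140/9 123/4 142/8 156/9 170/12 174/19 149/13 149/9 132/25 103/59 89/85 84/91 85/88 83/88 83/88 83/89 84/91 84/92 85/95 84/94 84/93
234 145/11 152/11 160/10 143/8 150/9 127/9 114/7 122/8 113/6 109/5 112/6 164/13 191/20 191/21 169/31 126/56 92/80 82/91 85/90 85/93 85/95
236 146/1 146/4 137/3 135/5 148/6 149/7 144/9 154/10 123/7 99/6 105/8 114/7 116/7 122/5 138/10 165/9 179/10 190/14 193/20 189/21 168/33
238 176/2 174/1 170/1 169/3 156/1 152/6 145/7 113/6 88/5 93/3 96/4 132/8 138/8 137/8 135/7 111/6 154/8 167/11 127/8 126/7 151/9
240 166/8 172/29 173/37 174/39 173/45 172/45 134/34 146/34 173/42 159/37 114/27 84/8 100/3 123/3 126/7 136/6 141/7 138/7 148/9 154/8 131/6
```

The shaft in the scene crop runs from (250,158) to (232,266), within a pixel of prediction, so the driver hangs straight in the grip. The disc below is at about crop (228,378).

Call:
step_arm([
  {"rx": 0, "ry": 0, "rz": 0, "dx": 0.5, "dy": 2.7, "dz": 8, "gripper": -1},
  {"rx": 0, "ry": 0, "rz": 0, "dx": 0, "dy": 0, "dz": 8, "gripper": -1},
  {"rx": 0, "ry": 0, "rz": 0, "dx": 0, "dy": 0, "dz": 6, "gripper": -1},
  {"rx": 0, "ry": 0, "rz": 0, "dx": 0, "dy": 0, "dz": 0, "gripper": -1},
], grip_force=60)

```text
clock: 11.68
tcp_pos: [0.5391, -0.4149, 0.1746]
orientation: [-3.137, 0.165, 0.002]
contact_force: [-0.5, 0.7, -1.3]
grip_width: 0.0154
gripper_force: 59.7
```

```bash
python3 -c "
from h import *
plan((.539,-.413,.165),-6)
"
```

```text
t 11.68 tcp [ 0.5391 -0.4149  0.1746] yaw -6.02 q [ 0.59  0.56 -0.03  1.61  0.02  0.97 -1.13] w 0.0154 F [-0.5  0.7 -1.3]
d(mm, tool axes now) [-0.3 -1.9  9.6] rot(deg) [-0.03  0.06 -0.02]
```

Call:
step_arm([
  {"rx": 0, "ry": 0, "rz": 0, "dx": 0, "dy": -1.7, "dz": 2, "gripper": -1},
  {"rx": 0, "ry": 0, "rz": 0, "dx": 0, "dy": 0, "dz": 2, "gripper": -1},
  {"rx": 0, "ry": 0, "rz": 0, "dx": 0, "dy": 0, "dz": 2, "gripper": -1},
  {"rx": 0, "ry": 0, "rz": 0, "dx": 0, "dy": 0, "dz": 2, "gripper": -1},
  {"rx": 0, "ry": 0, "rz": 0, "dx": 0, "dy": 0, "dz": 0, "gripper": -1},
], grip_force=60)

```text
clock: 12.3
tcp_pos: [0.5395, -0.4134, 0.1671]
orientation: [-3.137, 0.165, 0.0]
contact_force: [-0.7, -0.1, -0.2]
grip_width: 0.0153
gripper_force: 59.7
```

Call:
step_arm([
  {"rx": 0, "ry": 0, "rz": 0, "dx": 0, "dy": 0, "dz": 2, "gripper": -1},
  {"rx": 0, "ry": 0, "rz": 6, "dx": 0, "dy": 0, "dz": 0, "gripper": -1},
  {"rx": 0, "ry": 0, "rz": 8, "dx": 0, "dy": 0, "dz": 0, "gripper": -1},
  {"rx": 0, "ry": 0, "rz": 8, "dx": 0, "dy": 0, "dz": 0, "gripper": -1},
  {"rx": 0, "ry": 0, "rz": 8, "dx": 0, "dy": 0, "dz": 0, "gripper": -1},
  {"rx": 0, "ry": 0, "rz": 8, "dx": 0, "dy": 0, "dz": 0, "gripper": -1},
  {"rx": 0, "ry": 0, "rz": 0, "dx": 0, "dy": 0, "dz": 0, "gripper": -1},
], grip_force=60)

```text
clock: 13.18
tcp_pos: [0.54, -0.4124, 0.1651]
orientation: [-2.913, 1.174, 0.001]
contact_force: [1.3, 2.2, -1.6]
grip_width: 0.0155
gripper_force: 59.7
```

```bash
python3 -c "
from h import *
plan((.539,-.413,.165),-91); print(r.get_obs()['moment'])
"
```

```text
t 13.18 tcp [ 0.54   -0.4124  0.1651] yaw -43.9 q [ 0.47  0.57  0.13  1.63 -0.09  0.95 -1.71] w 0.0155 F [ 1.3  2.2 -1.6]
d(mm, tool axes now) [-0.3  1.2  0.1] rot(deg) [-1.00e-02  7.00e-02  4.71e+01]
[ 0.74166186 -0.15278347  0.01445918]
```

Call:
step_arm([
  {"rx": 0, "ry": 0, "rz": 8, "dx": 0, "dy": 0.6, "dz": 0, "gripper": -1},
  {"rx": 0, "ry": 0, "rz": 8, "dx": 0, "dy": 0, "dz": 0, "gripper": -1},
  {"rx": 0, "ry": 0, "rz": 8, "dx": 0, "dy": 0, "dz": 0, "gripper": -1},
  {"rx": 0, "ry": 0, "rz": 8, "dx": 0, "dy": 0, "dz": 0, "gripper": -1},
  {"rx": 0, "ry": 0, "rz": 8, "dx": 0, "dy": 0, "dz": 0, "gripper": -1},
  {"rx": 0, "ry": 0, "rz": 7, "dx": 0, "dy": 0, "dz": 0, "gripper": -1},
  {"rx": 0, "ry": 0, "rz": 0, "dx": 0, "dy": 0, "dz": 0, "gripper": -1},
], grip_force=60)

```text
clock: 14.05
tcp_pos: [0.5403, -0.4123, 0.1651]
orientation: [-2.206, 2.234, 0.001]
contact_force: [3.6, 4.7, -1.5]
grip_width: 0.0155
gripper_force: 59.6
```

```bash
python3 -c "
from h import *
plan((.539,-.413,.165),-101); print(r.get_obs()['moment'])
"
```

```text
t 14.05 tcp [ 0.5403 -0.4123  0.1651] yaw -90.74 q [ 0.33  0.59  0.33  1.64 -0.22  0.95 -2.41] w 0.0155 F [ 3.6  4.7 -1.5]
d(mm, tool axes now) [0.7 1.3 0.1] rot(deg) [-0.04  0.11 10.26]
[ 1.36666534 -0.82523545 -0.01809542]
```

Call:
step_arm([
  {"rx": 0, "ry": 0, "rz": 4, "dx": 0, "dy": 0, "dz": 0, "gripper": -1},
  {"rx": 0, "ry": 0, "rz": 4, "dx": 0, "dy": 0, "dz": 0, "gripper": -1},
  {"rx": 0, "ry": 0, "rz": 3, "dx": 0, "dy": 0, "dz": 0, "gripper": -1},
  {"rx": 0, "ry": 0, "rz": 0, "dx": 0, "dy": 0, "dz": 0, "gripper": -1},
], grip_force=60)

```text
clock: 14.55
tcp_pos: [0.5404, -0.4123, 0.1651]
orientation: [-1.982, 2.435, 0.001]
contact_force: [3.1, 4.7, -2.0]
grip_width: 0.0154
gripper_force: 59.8
```

```bash
python3 -c "
from h import *
plan((.539,-.413,.165),-105); print(r.get_obs()['moment'])
"
```

```text
t 14.55 tcp [ 0.5404 -0.4123  0.1651] yaw -101.7 q [ 0.3   0.59  0.38  1.64 -0.26  0.96 -2.58] w 0.0154 F [ 3.1  4.7 -2. ]
d(mm, tool axes now) [1.  1.2 0.1] rot(deg) [-0.04  0.13  3.3 ]
[ 1.38652421 -0.95887166  0.06363201]
```

Call:
step_arm([
  {"rx": 0, "ry": 0, "rz": 3, "dx": 0, "dy": 0, "dz": 0, "gripper": -1},
  {"rx": 0, "ry": 0, "rz": 0, "dx": 0, "dy": 0, "dz": 0, "gripper": -1},
], grip_force=60)

```text
clock: 14.8
tcp_pos: [0.5404, -0.4124, 0.1651]
orientation: [-1.918, 2.486, 0.001]
contact_force: [3.6, 4.1, -1.0]
grip_width: 0.0152
gripper_force: 59.8
```

```bash
python3 -c "
from h import *
plan((.539,-.413,.165),-105); print(r.get_obs()['moment'])
"
```

```text
t 14.8 tcp [ 0.5404 -0.4124  0.1651] yaw -104.7 q [ 0.29  0.6   0.39  1.64 -0.27  0.96 -2.62] w 0.0152 F [ 3.6  4.1 -1. ]
d(mm, tool axes now) [1.  1.2 0.1] rot(deg) [-0.04  0.13  0.3 ]
[ 1.38138388 -0.98989847  0.07505427]
```

Call:
step_arm([
  {"rx": 0, "ry": 0, "rz": 3, "dx": 0, "dy": 0, "dz": 0, "gripper": -1},
  {"rx": 0, "ry": 0, "rz": 3, "dx": 0, "dy": 0, "dz": 0, "gripper": -1},
  {"rx": 0, "ry": 0, "rz": 0, "dx": 0, "dy": 0, "dz": 0, "gripper": -1},
], grip_force=60)

```text
clock: 15.18
tcp_pos: [0.5405, -0.4123, 0.1651]
orientation: [-1.785, 2.582, 0.001]
contact_force: [2.9, 3.9, -1.0]
grip_width: 0.0151
gripper_force: 59.8
```

```bash
python3 -c "
from h import *
plan((.539,-.413,.165),-105); print(r.get_obs()['moment'])
"
```

```text
t 15.18 tcp [ 0.5405 -0.4123  0.1651] yaw -110.69 q [ 0.28  0.6   0.41  1.64 -0.28  0.96 -2.71] w 0.0151 F [ 2.9  3.9 -1. ]
d(mm, tool axes now) [1.2 1.2 0.1] rot(deg) [-0.03  0.13 -5.69]
[ 1.39083096 -1.01543264  0.06156458]
```

Call:
step_arm([
  {"rx": 0, "ry": 0, "rz": -6, "dx": 0, "dy": 0, "dz": 0, "gripper": -1},
  {"rx": 0, "ry": 0, "rz": -6, "dx": 0, "dy": 0, "dz": 0, "gripper": -1},
  {"rx": 0, "ry": 0, "rz": 0, "dx": 0, "dy": 0, "dz": -8, "gripper": -1},
  {"rx": 0, "ry": 0, "rz": 0, "dx": 0, "dy": 0, "dz": -20, "gripper": -1},
  {"rx": 0, "ry": 0, "rz": 0, "dx": 0, "dy": 0, "dz": -40, "gripper": -1},
  {"rx": 0, "ry": 0, "rz": 0, "dx": 0, "dy": 0, "dz": -40, "gripper": -1},
  {"rx": 0, "ry": 0, "rz": 0, "dx": 0, "dy": 0, "dz": -40, "gripper": -1},
  {"rx": 0, "ry": 0, "rz": -6, "dx": -30, "dy": 0, "dz": -10, "gripper": -1},
  {"rx": 0, "ry": 0, "rz": -6, "dx": -50, "dy": 0, "dz": 0, "gripper": -1},
  {"rx": 0, "ry": 0, "rz": 0, "dx": -50, "dy": 0, "dz": 0, "gripper": -1},
  {"rx": 0, "ry": 0, "rz": 0, "dx": -30, "dy": 0, "dz": 0, "gripper": -1},
  {"rx": 0, "ry": 0, "rz": 0, "dx": 0, "dy": 0, "dz": 0, "gripper": -1},
], grip_force=60)

```text
clock: 16.68
tcp_pos: [0.5427, -0.2523, 0.325]
orientation: [-2.281, 2.158, -0.001]
contact_force: [1.0, -0.0, -0.2]
grip_width: 0.0154
gripper_force: 59.9
```

```bash
python3 - <<'E'
from h import *
np.set_printoptions(precision=4,suppress=True)
plan((.509,-.0905,.32),59)
t=r.grab_frame("top");s=r.grab_frame("scene");cv2.imwrite("pics/raw_t3.png",t);cv2.imwrite("pics/raw_s3.png",s)
f=lambda i,x0,y0,x1,y1,k:cv2.resize(i[y0:y1,x0:x1],None,fx=k,fy=k,interpolation=cv2.INTER_CUBIC)
A=f(t,395,152,425,182,12);B=f(s,335,140,455,265,5.0)[:, :440]; B=f(s,330,150,450,265,4)
C=f(s,410,230,455,262,8)
W=np.zeros((520,860,3),np.uint8)[:, :800]
W[:360,:310]=A[:, :310]; W[:460,315:795]=B; 
C=C[:156,:310];W[362:362+156,:C.shape[1]]=f(s,412,232,450,252,8)[:156,:304] if 0 else 0
D=f(s,412,232,450,251,8);W[362:362+D.shape[0],:D.shape[1]]=D
cv2.imwrite("pics/c6.png",W)
q=t[155:178,400:418].astype(int);print("lum top");print((q.sum(2)//3)[4:20])
E
```

```text
t 16.68 tcp [ 0.5427 -0.2523  0.325 ] yaw -86.82 q [ 0.07  0.3   0.33  1.68 -0.1   1.18 -2.66] w 0.0154 F [ 1.  -0.  -0.2]
d(mm, tool axes now) [-163.4   24.7    5. ] rot(deg) [  -0.05   -0.11 -145.82]
lum top
[[198 195 197 197 197 196 189 168 145 150 179 194 199 203 199 202 202 195]
 [207 206 202 196 185 181 185 182 176 182 200 204 205 207 204 205 204 203]
 [208 210 202 180 160 170 189 197 202 205 209 210 210 207 204 208 206 208]
 [207 208 192 163 157 182 203 210 212 214 215 214 215 213 210 207 207 206]
 [208 206 184 160 171 198 211 212 215 215 216 217 220 220 216 211 203 204]
 [208 201 176 157 176 192 199 205 205 207 211 213 214 216 215 206 191 191]
 [203 193 168 148 147 162 163 163 167 170 174 176 181 180 183 179 170 168]
 [205 193 165 137 132 134 132 131 133 136 138 141 146 149 154 164 161 163]
 [203 191 166 146 150 159 157 161 161 159 162 160 165 166 169 174 166 165]
 [210 195 171 156 176 191 195 192 197 196 197 192 192 194 192 189 172 168]
 [209 203 181 161 175 200 207 211 209 207 206 205 202 201 199 200 190 186]
 [212 205 191 174 167 184 201 208 213 214 211 206 205 202 201 203 204 203]
 [207 202 193 182 167 164 180 194 206 208 206 206 201 200 205 208 208 207]
 [190 180 176 165 155 148 155 165 175 183 186 181 186 194 198 200 200 203]
 [169 159 157 157 149 147 147 152 156 159 159 164 171 177 181 181 180 181]
 [183 179 180 182 180 178 178 177 180 181 179 179 183 184 185 184 184 186]]
```

View pics/c6.png

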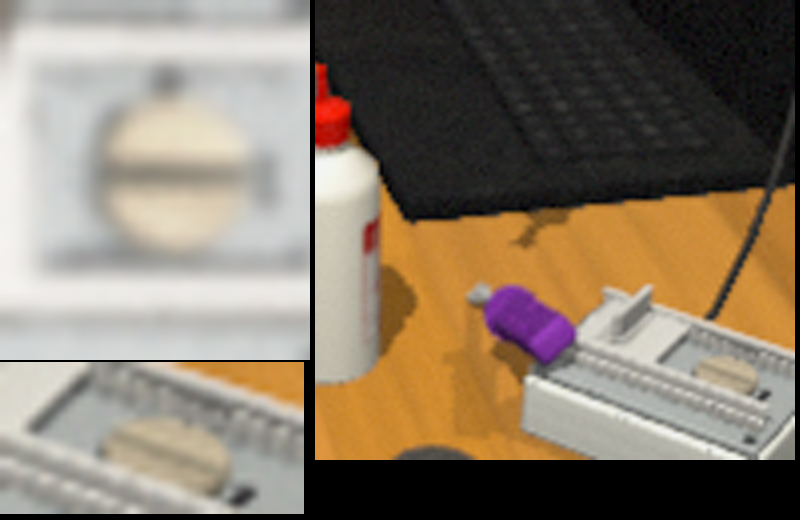

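The slot now lies along box y, pointing at the two pips, so the quarter turn is done. Next I return the driver to the rack.

Call:
step_arm([
  {"rx": 0, "ry": 0, "rz": -10.4, "dx": 0, "dy": 0, "dz": 0, "gripper": -1},
  {"rx": 0, "ry": 0, "rz": -10.4, "dx": 0, "dy": 0, "dz": 0, "gripper": -1},
  {"rx": 0, "ry": 0, "rz": -10.4, "dx": 0, "dy": 0, "dz": 0, "gripper": -1},
  {"rx": 0, "ry": 0, "rz": -10.4, "dx": 0, "dy": 0, "dz": 0, "gripper": -1},
  {"rx": 0, "ry": 0, "rz": -10.4, "dx": 0, "dy": 0, "dz": 0, "gripper": -1},
  {"rx": 0, "ry": 0, "rz": -10.4, "dx": 0, "dy": 0, "dz": 0, "gripper": -1},
  {"rx": 0, "ry": 0, "rz": -10.4, "dx": 0, "dy": 0, "dz": 0, "gripper": -1},
  {"rx": 0, "ry": 0, "rz": -10.4, "dx": 0, "dy": 0, "dz": 0, "gripper": -1},
  {"rx": 0, "ry": 0, "rz": -10.4, "dx": 0, "dy": 0, "dz": 0, "gripper": -1},
  {"rx": 0, "ry": 0, "rz": -10.4, "dx": 0, "dy": 0, "dz": 0, "gripper": -1},
  {"rx": 0, "ry": 0, "rz": -10.4, "dx": 0, "dy": 0, "dz": 0, "gripper": -1},
  {"rx": 0, "ry": 0, "rz": -10.4, "dx": 0, "dy": 0, "dz": 0, "gripper": -1},
  {"rx": 0, "ry": 0, "rz": -10.4, "dx": 0, "dy": 0, "dz": 0, "gripper": -1},
  {"rx": 0, "ry": 0, "rz": -10.4, "dx": 0, "dy": 0, "dz": 0, "gripper": -1},
  {"rx": 0, "ry": 0, "rz": 0, "dx": 20, "dy": -18, "dz": 0, "gripper": -1},
  {"rx": 0, "ry": 0, "rz": 0, "dx": 30, "dy": -28, "dz": 0, "gripper": -1},
  {"rx": 0, "ry": 0, "rz": 0, "dx": 35, "dy": -32, "dz": 0, "gripper": -1},
  {"rx": 0, "ry": 0, "rz": 0, "dx": 25, "dy": -25, "dz": 0, "gripper": -1},
  {"rx": 0, "ry": 0, "rz": 0, "dx": 11, "dy": -10, "dz": 0, "gripper": -1},
  {"rx": 0, "ry": 0, "rz": 0, "dx": 0, "dy": 0, "dz": 0, "gripper": -1},
], grip_force=60)

```text
clock: 19.27
tcp_pos: [0.5093, -0.0932, 0.3237]
orientation: [2.74, 1.536, 0.0]
contact_force: [-0.3, 0.2, -1.0]
grip_width: 0.0153
gripper_force: 59.9
```

```bash
python3 - <<'E'
from h import *
np.set_printoptions(precision=1,suppress=True)
plan((.5095,-.0905,.32),59)
t=r.grab_frame("top");s=r.grab_frame("scene");cv2.imwrite("pics/raw_t4.png",t);cv2.imwrite("pics/raw_s4.png",s)
p=r.get_obs()["tcp_pos"]
P=[p-[0,0,h] for h in(.0484,.07,.09,.1234)]
print(proj("scene",P),proj("top",P))
v=proj("scene",P)
for y in range(int(v[0,1])-2,int(v[3,1])+5,3):
    x0=int(v[:,0].min())-6; print(y,x0,' '.join("%d/%d"%(c.mean(),c[2]-c[0]) for c in s[y,x0:x0+16].astype(int)))
E
```

```text
t 19.27 tcp [ 0.5 -0.1  0.3] yaw 58.54 q [ 0.2  0.2 -0.2  1.8  0.   1.1 -0.5] w 0.0153 F [-0.3  0.2 -1. ]
d(mm, tool axes now) [ 2.4 -1.2  3.7] rot(deg) [ 0.1  0.  -0.5]
[[290.3 100.4]
 [290.4 110.9]
 [290.6 120.4]
 [290.8 135.9]] [[267.  160.4]
 [268.2 162.7]
 [269.2 164.7]
 [270.9 167.8]]
98 284 19/-13 16/-4 19/4 19/2 16/-4 15/4 17/1 20/0 23/-4 5/3 14/5 19/3 16/-1 20/1 28/-11 20/-43
101 284 9/-16 14/-3 11/-2 17/3 22/-1 24/0 19/2 26/-1 17/-8 21/-2 23/1 19/1 16/2 17/-10 25/-33 29/-39
104 284 23/-33 18/-37 26/-28 21/-29 22/-35 63/-5 101/7 103/5 82/3 39/-7 30/-36 26/-40 36/-34 29/-32 32/-36 36/-33
107 284 65/-14 65/-12 63/-17 63/-15 63/-18 79/-3 99/6 102/6 85/8 53/-6 67/-19 66/-18 67/-17 70/-13 68/-20 66/-17
110 284 43/-7 42/-6 37/-10 44/-8 40/-9 66/1 119/6 143/10 98/6 60/0 40/-11 39/-14 36/-14 38/-24 35/-20 34/-20
113 284 23/-31 27/-32 22/-30 21/-33 19/-42 71/-4 126/4 151/8 127/7 65/-4 33/-34 29/-35 31/-32 25/-39 26/-43 23/-47
116 284 19/-32 18/-36 14/-37 18/-35 20/-29 67/-1 125/6 152/11 125/8 63/1 26/-32 23/-38 26/-34 21/-46 26/-35 29/-36
119 284 145/52 147/51 131/41 82/11 19/-37 78/-2 133/9 154/12 128/9 71/1 21/-41 20/-38 31/-29 23/-40 24/-38 24/-42
122 284 139/49 141/51 141/50 122/35 59/-2 45/-6 111/5 154/9 130/8 68/-2 25/-36 20/-36 26/-37 22/-39 22/-39 30/-33
125 284 134/48 135/48 137/50 136/46 116/36 62/3 113/8 154/10 141/10 98/1 30/-32 22/-36 33/-30 26/-32 35/-35 27/-36
128 284 112/33 112/30 108/27 93/16 80/6 71/-8 106/1 159/9 161/8 110/1 63/-14 63/-14 65/-18 65/-18 65/-15 67/-12
131 284 48/-5 45/-5 42/-2 45/-4 45/-6 43/-11 80/1 120/5 124/5 88/1 43/-11 42/-9 40/-12 40/-11 36/-15 40/-14
134 284 32/1 31/2 35/-9 32/-19 17/-36 25/-27 82/-3 126/10 123/7 89/2 29/-35 29/-41 22/-44 25/-45 32/-40 31/-43
137 284 28/0 20/1 19/6 24/-9 25/-27 20/-39 30/-31 46/-14 72/-5 63/-4 27/-39 27/-35 28/-34 29/-32 26/-41 28/-37
```

Call:
step_arm([
  {"rx": 0, "ry": 0, "rz": 0, "dx": 2.2, "dy": -1.2, "dz": 15, "gripper": -1},
  {"rx": 0, "ry": 0, "rz": 0, "dx": 0, "dy": 0, "dz": 35, "gripper": -1},
  {"rx": 0, "ry": 0, "rz": 0, "dx": 0, "dy": 0, "dz": 35, "gripper": -1},
  {"rx": 0, "ry": 0, "rz": 0, "dx": 0, "dy": 0, "dz": 15, "gripper": -1},
  {"rx": 0, "ry": 0, "rz": 0, "dx": 0, "dy": 0, "dz": 0, "gripper": -1},
  {"rx": 0, "ry": 0, "rz": 0, "dx": 0, "dy": 0, "dz": 0, "gripper": -1},
], grip_force=60)

```text
clock: 20.12
tcp_pos: [0.51, -0.09, 0.2244]
orientation: [2.739, 1.536, 0.002]
contact_force: [-0.4, 0.3, -0.9]
grip_width: 0.0155
gripper_force: 59.9
```

```bash
python3 - <<'E'
from h import *
plan((.5095,-.0905,.1334),59)
E
```

```text
t 20.12 tcp [ 0.51   -0.09    0.2244] yaw 58.56 q [ 0.21  0.26 -0.18  1.95  0.06  0.93 -0.55] w 0.0155 F [-0.4  0.3 -0.9]
d(mm, tool axes now) [-0.8 -0.3 91. ] rot(deg) [ 0.1  -0.05 -0.44]
```

Call:
step_arm([
  {"rx": 0, "ry": 0, "rz": 0, "dx": -0.7, "dy": 0, "dz": 10, "gripper": -1},
  {"rx": 0, "ry": 0, "rz": 0, "dx": 0, "dy": 0, "dz": 7, "gripper": -1},
  {"rx": 0, "ry": 0, "rz": 0, "dx": 0, "dy": 0, "dz": 5, "gripper": -1},
  {"rx": 0, "ry": 0, "rz": 0, "dx": 0, "dy": 0, "dz": 5, "gripper": -1},
  {"rx": 0, "ry": 0, "rz": 0, "dx": 0, "dy": 0, "dz": 0, "gripper": -1},
], grip_force=60)

```text
clock: 20.75
tcp_pos: [0.5085, -0.0903, 0.1959]
orientation: [-2.739, -1.537, 0.001]
contact_force: [-0.6, 0.5, -0.9]
grip_width: 0.0155
gripper_force: 59.9
```

Call:
step_arm([
  {"rx": 0, "ry": 0, "rz": 0, "dx": 0, "dy": 0.7, "dz": 12, "gripper": -1},
  {"rx": 0, "ry": 0, "rz": 0, "dx": 0, "dy": 0, "dz": 18, "gripper": -1},
  {"rx": 0, "ry": 0, "rz": 0, "dx": 0, "dy": 0, "dz": 16, "gripper": -1},
  {"rx": 0, "ry": 0, "rz": 0, "dx": 0, "dy": 0, "dz": 9, "gripper": -1},
  {"rx": 0, "ry": 0, "rz": 0, "dx": 0, "dy": 0, "dz": 4, "gripper": -1},
  {"rx": 0, "ry": 0, "rz": 0, "dx": 0, "dy": 0, "dz": 2, "gripper": -1},
  {"rx": 0, "ry": 0, "rz": 0, "dx": 0, "dy": 0, "dz": 0, "gripper": -1},
], grip_force=60)

```text
clock: 21.62
tcp_pos: [0.5096, -0.0908, 0.1356]
orientation: [2.74, 1.537, 0.001]
contact_force: [-0.8, 0.6, -0.3]
grip_width: 0.0151
gripper_force: 59.9
```

Call:
step_arm([
  {"rx": 0, "ry": 0, "rz": 0, "dx": 0, "dy": 0, "dz": 2, "gripper": -1},
  {"rx": 0, "ry": 0, "rz": 0, "dx": 0, "dy": 0, "dz": 1, "gripper": -1},
  {"rx": 0, "ry": 0, "rz": 0, "dx": 0, "dy": 0, "dz": 0, "gripper": -1},
], grip_force=60)

```text
clock: 22.0
tcp_pos: [0.5098, -0.0908, 0.1334]
orientation: [2.739, 1.536, 0.001]
contact_force: [-3.4, -0.0, 8.7]
grip_width: 0.0151
gripper_force: 61.3
```

Call:
step_arm([
  {"rx": 0, "ry": 0, "rz": 0, "dx": 0, "dy": 0, "dz": 0, "gripper": -0.5},
  {"rx": 0, "ry": 0, "rz": 0, "dx": 0, "dy": 0, "dz": 0, "gripper": 0.1},
  {"rx": 0, "ry": 0, "rz": 0, "dx": 0, "dy": 0, "dz": 0, "gripper": 0.1},
  {"rx": 0, "ry": 0, "rz": 0, "dx": 0, "dy": 0, "dz": -20, "gripper": 0.1},
  {"rx": 0, "ry": 0, "rz": 0, "dx": 0, "dy": 0, "dz": -40, "gripper": 0.1},
  {"rx": 0, "ry": 0, "rz": 0, "dx": 0, "dy": 0, "dz": -40, "gripper": 0.1},
  {"rx": 0, "ry": 0, "rz": 0, "dx": 0, "dy": 0, "dz": -30, "gripper": 0.1},
  {"rx": 0, "ry": 0, "rz": 10, "dx": 0, "dy": 0, "dz": 0, "gripper": 0.1},
  {"rx": 0, "ry": 0, "rz": 10, "dx": 0, "dy": 0, "dz": 0, "gripper": 0.1},
  {"rx": 0, "ry": 0, "rz": 10, "dx": 0, "dy": 0, "dz": 0, "gripper": 0.1},
  {"rx": 0, "ry": 0, "rz": 10, "dx": 0, "dy": 0, "dz": 0, "gripper": 0.1},
  {"rx": 0, "ry": 0, "rz": 10, "dx": 0, "dy": 0, "dz": 0, "gripper": -0.1},
  {"rx": 0, "ry": 0, "rz": 9.5, "dx": 0, "dy": 0, "dz": 0, "gripper": -0.1},
  {"rx": 0, "ry": 0, "rz": 0, "dx": 5, "dy": 40, "dz": 0, "gripper": -0.1},
  {"rx": 0, "ry": 0, "rz": 0, "dx": 5, "dy": 50, "dz": 0, "gripper": -0.1},
  {"rx": 0, "ry": 0, "rz": 0, "dx": 5, "dy": 50, "dz": 0, "gripper": -0.1},
  {"rx": 0, "ry": 0, "rz": 0, "dx": 6, "dy": 50, "dz": 0, "gripper": -0.1},
  {"rx": 0, "ry": 0, "rz": 0, "dx": 6, "dy": 50, "dz": 0, "gripper": -0.1},
  {"rx": 0, "ry": 0, "rz": 0, "dx": 4, "dy": 28, "dz": 0, "gripper": -0.1},
  {"rx": 0, "ry": 0, "rz": 0, "dx": 0, "dy": 0, "dz": 0, "gripper": -0.1},
], grip_force=30)

```text
clock: 24.5
tcp_pos: [0.5351, -0.3621, 0.2617]
orientation: [3.14, -0.032, -0.002]
contact_force: [0.5, 0.4, -0.1]
grip_width: 0.0388
gripper_force: 0.0
```

```bash
python3 - <<'E'
from h import *
np.set_printoptions(precision=4,suppress=True)
plan((.539,-.359,.079),-1)
a=r.grab_frame("top");s=r.grab_frame("scene");s0=cv2.imread("pics/raw_s0.png")
# compare flat driver region with start
for n,(x0,y0,x1,y1) in dict(flat=(282,148,300,192),point=(272,148,284,182),nut=(296,165,312,200),bottle=(318,172,348,246),pot=(346,262,375,288),tube=(308,238,326,262)).items():
    print(n,np.abs(s[y0:y1,x0:x1].astype(int)-s0[y0:y1,x0:x1]).mean().round(1))
def prof(i): return [int(i[y,282:302].mean(1).argmin()) for y in range(152,190,6)], [int((i[y,282:302].mean(1)<60).sum()) for y in range(146,196,3)]
print(prof(s0));print(prof(s))
E
```

```text
t 24.5 tcp [ 0.5351 -0.3621  0.2617] yaw -1.16 q [ 0.43  0.42  0.09  1.62 -0.04  1.1  -1.06] w 0.0388 F [ 0.5  0.4 -0.1]
d(mm, tool axes now) [  4.   -3.3 182.7] rot(deg) [ 0.06  0.06 -0.16]
flat 19.9
point 17.8
nut 19.5
bottle 34.0
pot 12.4
tube 20.8
([6, 0, 6, 0, 19, 18, 18], [4, 4, 11, 13, 10, 10, 11, 11, 10, 13, 16, 11, 12, 15, 3, 4, 6])
([9, 10, 9, 9, 10, 11, 19], [4, 4, 11, 13, 10, 11, 11, 11, 11, 15, 17, 12, 14, 17, 3, 4, 5])
```

Call:
step_arm([
  {"rx": 0, "ry": 0, "rz": 0, "dx": 10, "dy": -2, "dz": 30, "gripper": -0.4},
  {"rx": 0, "ry": 0, "rz": 0, "dx": 0, "dy": 0, "dz": 45, "gripper": -0.4},
  {"rx": 0, "ry": 0, "rz": 0, "dx": 0, "dy": 0, "dz": 45, "gripper": -0.4},
  {"rx": 0, "ry": 0, "rz": 0, "dx": 0, "dy": 0, "dz": 25, "gripper": -0.4},
  {"rx": 0, "ry": 0, "rz": 0, "dx": 0, "dy": 0, "dz": 0, "gripper": -0.4},
], grip_force=30)

```text
clock: 25.22
tcp_pos: [0.5452, -0.3548, 0.1153]
orientation: [-3.139, 0.022, 0.006]
contact_force: [0.0, -0.4, 0.4]
grip_width: 0.0252
gripper_force: 0.0
```

Call:
step_arm([
  {"rx": 0, "ry": 0, "rz": 0, "dx": 0, "dy": 4.5, "dz": 10, "gripper": -0.4},
  {"rx": 0, "ry": 0, "rz": 0, "dx": 0, "dy": 0, "dz": 12, "gripper": -0.4},
  {"rx": 0, "ry": 0, "rz": 0, "dx": 0, "dy": 0, "dz": 10, "gripper": -0.4},
  {"rx": 0, "ry": 0, "rz": 0, "dx": 0, "dy": 0, "dz": 0, "gripper": -1},
  {"rx": 0, "ry": 0, "rz": 0, "dx": 0, "dy": 0, "dz": 0, "gripper": -1},
  {"rx": 0, "ry": 0, "rz": 0, "dx": 0, "dy": 0, "dz": 0, "gripper": -1},
], grip_force=30)

```text
clock: 25.98
tcp_pos: [0.5457, -0.3615, 0.0849]
orientation: [-3.141, 0.025, 0.001]
contact_force: [0.9, 0.7, -5.5]
grip_width: 0.0027
gripper_force: 31.5
```

Call:
step_arm([
  {"rx": 0, "ry": 0, "rz": 0, "dx": 0, "dy": 5, "dz": 0, "gripper": -1},
  {"rx": 0, "ry": 0, "rz": 0, "dx": 0, "dy": 8, "dz": 0, "gripper": -1},
  {"rx": 0, "ry": 0, "rz": 0, "dx": 0, "dy": 10, "dz": 0, "gripper": -1},
  {"rx": 0, "ry": 0, "rz": 0, "dx": 0, "dy": 10, "dz": 0, "gripper": -1},
  {"rx": 0, "ry": 0, "rz": 0, "dx": 0, "dy": 8, "dz": 0, "gripper": -1},
  {"rx": 0, "ry": 0, "rz": 0, "dx": 0, "dy": 6, "dz": 0, "gripper": -1},
  {"rx": 0, "ry": 0, "rz": 0, "dx": 0, "dy": 4, "dz": 0, "gripper": -1},
  {"rx": 0, "ry": 0, "rz": 0, "dx": 0, "dy": 2, "dz": 0, "gripper": -1},
  {"rx": 0, "ry": 0, "rz": 0, "dx": 0, "dy": 0, "dz": 0, "gripper": -1},
], grip_force=30)

```text
clock: 27.1
tcp_pos: [0.545, -0.4127, 0.0849]
orientation: [-3.138, 0.023, 0.003]
contact_force: [-2.1, 6.1, -7.4]
grip_width: 0.0027
gripper_force: 31.4
```

Force is rising at about -0.4125. I push a little further to confirm the stop.

Call:
step_arm([
  {"rx": 0, "ry": 0, "rz": 0, "dx": 0, "dy": 4, "dz": 0, "gripper": -1},
  {"rx": 0, "ry": 0, "rz": 0, "dx": 0, "dy": 0, "dz": 0, "gripper": -1},
], grip_force=30)

```text
clock: 27.35
tcp_pos: [0.5451, -0.413, 0.0848]
orientation: [-3.133, 0.021, 0.006]
contact_force: [-4.2, 14.7, -1.1]
grip_width: 0.0026
gripper_force: 32.2
```

Call:
step_arm([
  {"rx": 0, "ry": 0, "rz": 0, "dx": 0, "dy": -2, "dz": 0, "gripper": -0.4},
  {"rx": 0, "ry": 0, "rz": 0, "dx": 0, "dy": 0, "dz": 0, "gripper": -0.4},
  {"rx": 0, "ry": 0, "rz": 0, "dx": 0, "dy": 0, "dz": 0, "gripper": -0.4},
  {"rx": 0, "ry": 0, "rz": 0, "dx": 0, "dy": 0, "dz": -20, "gripper": -0.4},
  {"rx": 0, "ry": 0, "rz": 0, "dx": 0, "dy": 0, "dz": -40, "gripper": -0.4},
  {"rx": 0, "ry": 0, "rz": 0, "dx": 0, "dy": 0, "dz": -50, "gripper": -0.4},
  {"rx": 0, "ry": 0, "rz": 0, "dx": 0, "dy": 0, "dz": -50, "gripper": -0.4},
  {"rx": 0, "ry": 0, "rz": 0, "dx": -30, "dy": 40, "dz": 0, "gripper": -0.4},
  {"rx": 0, "ry": 0, "rz": 0, "dx": -40, "dy": 50, "dz": 0, "gripper": -0.4},
  {"rx": 0, "ry": 0, "rz": 0, "dx": -40, "dy": 50, "dz": 0, "gripper": -0.4},
  {"rx": 0, "ry": 0, "rz": 0, "dx": -30, "dy": 30, "dz": 0, "gripper": -0.4},
  {"rx": 0, "ry": 0, "rz": 0, "dx": 0, "dy": 0, "dz": 0, "gripper": -0.4},
], grip_force=30)

```text
clock: 28.85
tcp_pos: [0.3991, -0.5867, 0.2472]
orientation: [3.138, -0.038, -0.002]
contact_force: [-0.3, 0.8, 0.1]
grip_width: 0.0258
gripper_force: 0.0
```

```bash
python3 - <<'E'
from h import *
print(r.get_obs()["tcp_pos"],r.get_obs()["clock"])
t=r.grab_frame("top");t0=cv2.imread("pics/raw_t0.png");s=r.grab_frame("scene");s0=cv2.imread("pics/raw_s0.png")
# shutter/tab strips: luminance along box y through the tab, before / now
for y in (163,166): print(t0[y,395:425].mean(1).astype(int)); print(t[y,395:425].mean(1).astype(int))
# red bottle cap, bystander centroid shifts
def cen(i,b,f):
    x0,y0,x1,y1=b;q=i[y0:y1,x0:x1].astype(int);yy,xx=np.nonzero(f(q));return round(xx.mean()+x0,1),round(yy.mean()+y0,1),len(xx)
red=lambda q:(q[...,2]-q[...,1]>80); dark=lambda q:q.max(2)<70; gray=lambda q:(q.max(2)-q.min(2)<25)&(q.max(2)>80)
for n,b,f in(("bottle",(318,170,345,192),red),("pot",(346,262,375,276),dark),("tube",(308,238,326,262),gray),("drivers",(272,148,312,200),dark)): print(n,cen(s0,b,f),cen(s,b,f))
E
```

```text
[ 0.39907355 -0.58669159  0.24724122] 28.85
[218 218 211 189 149 165 226 241 242 242 233 225 210 163 122 156 217 235
 242 245 245 245 245 241 229 218 217 203 180 163]
[219 220 214 188 154 171 228 241 242 241 235 227 214 164 125 158 222 236
 242 246 247 247 246 242 229 220 218 206 182 167]
[219 217 212 190 153 170 226 241 242 243 239 232 213 163 123 155 217 235
 242 244 245 245 246 240 228 216 213 202 184 169]
[219 220 216 190 156 171 228 244 244 244 242 233 216 167 124 159 223 236
 243 246 246 246 246 242 228 218 215 204 185 170]
bottle (np.float64(331.6), np.float64(179.5), 168) (np.float64(331.6), np.float64(179.5), 164)
pot (np.float64(360.7), np.float64(267.0), 78) (np.float64(359.0), np.float64(273.7), 24)
tube (np.float64(317.0), np.float64(249.9), 187) (np.float64(316.9), np.float64(250.6), 166)
drivers (np.float64(292.6), np.float64(170.8), 871) (np.float64(292.8), np.float64(171.0), 892)
```

```bash
python3 -c "
from bench import r
print(r.hand_in())"
```

```text
the job is handed in; nothing more can be done
None
```

The job is done and handed in at about 29 s: the switch is a quarter turn clockwise at its stop, the flat driver is home in its middle hole, and the shutter is fully closed. Camera checks showed the bottle, tube and rack drivers unmoved. The pot's final check was unclear because of a lighting change, though it looked in place earlier. Both purple look-alikes toppled during the run, including one the arm never went near, and I left them where they lay.

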